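# Shift the drill speed selector through its zigzag gate

## Task

On the drill's speed selector, the grey box whose top has the zigzag slot, guide the lever out of its parked slot near the single stud, through the zigzag gate and fully home in the slot at the other end, by the row of three studs. Then let go, and leave the lever of the similar box with the straight slot where it is.

Things in the scene. Friction and masses are not known exactly. Their poses are not given: they have to be found in the camera images.
- speed_selector: Fixed grey box, 116 (x) x 106 (y) x 60 mm high, aluminium top; origin: centre of underside, z up, -x side roughly to the robot. A Z-shaped slot 22 mm wide in its top has the centre line (x, y mm in the box's frame): parked seat (-35, 30), corner (0, 30), corner (0, -30), home seat (35, -30). One 7 mm steel stud stands beyond the parked seat, three in a row beyond the home seat.
- speed_knob (a point): Middle of the black knob on this box's lever, 130 mm above the table: upright cylinder, 26 mm across, 40 mm high (110 to 150 mm above the table), on a 10 mm steel stem; any gripper yaw fits. The lever stays upright, slides in the slot without tilting against 1 to 3 N of friction and stays where left. It starts near the parked seat, up to 12 mm along the slot towards the first corner.
- home_seat (a point): Home seat: point on the slot's centre line at the level of the box's top (60 mm), where the lever's stem is to end. The slot's end wall is 11 mm further on, so the lever's centre can go up to 6 mm past the seat, and up to 6 mm to either side of the centre line anywhere.
- flow_knob (a point): Middle of the knob on the bystander, the flow selector: box and lever of the same size and look, but with one straight slot, 22 mm wide, along the middle of its top, and no studs. Same knob size and height; its lever may stand anywhere along its slot. Not to be moved.

How it is judged (in metres and radians):
On the way, in this order (a step that is already met when the one before it is completed fails the run):
1. the lever reaches the first corner of the zigzag, at the end of its parked slot (x of speed_knob in the frame of speed_selector above -0.012 m and y of speed_knob in the frame of speed_selector above 0.01 m), for 0.02 s.
2. the lever reaches the second corner, at the far end of the cross slot (x of speed_knob in the frame of speed_selector below 0.014 m and y of speed_knob in the frame of speed_selector below -0.01 m), for 0.02 s.
At the end, for the whole second after the job is handed in: The speed selector's lever stands in the slot by the three studs, its centre no more than 10 mm short of the home seat (16 mm short of its stop) (x of speed_knob in the frame of speed_selector above 0.025 m and y of speed_knob in the frame of speed_selector below -0.018 m); the robot touches nothing.
It fails at once if the lever of the straight-slotted flow selector is moved by more than 8 mm (distance of flow_knob from where it was at the start of the episode above 0.008 m).
It also fails if it takes over 35 s, if anything falls off the work surface, if the arm or the gripper's body presses on something with over 40 N, if the wrist force passes 120 N, or if a joint passes its speed limit or range.

## Robot

A 6-joint arm with a two-finger parallel gripper is mounted at the origin on a cart in front of the work surface, level with it; the furniture and walls round the work are solid. World frame = base frame: x ahead of the robot, y to its left, z up, the work surface at z = 0. Lengths are in m, angles in degrees, forces in N, time in s.
With the tool pointing down it reaches from about 0.4 to 0.825 m from the base axis. Payload 7 kg.
Tool frame: the origin (TCP) lies at the very end of the fingers, on their centre line; the grasp point (between the pads) lies hold_point_z behind it (hold_point_z is the distance from the TCP to the grasp point, in m); z points along the fingers, y is the line along which they close (so a half turn about z gives the same grasp; the last joint's range is limited). The gripper opens to 88 mm and grips with 3 to 60 N. Pads are 19 mm wide; open, the fingers measure 130 mm over their backs; the gripper's body (78 mm by 193 mm) begins 47 mm behind the grasp point.
Start: joints at [80.277, 20.546, 0.682, 0, -70.136, -16.507], TCP at [0.298, 0.605, 0.227] pointing down, gripper open.
Joint ranges: [-176.03, 176.03], [-82.01, 121.73], [-58.28, 71.71], [-173.87, 95.51], [-174.79, -0.11], [-173.66, 173.66]. Speed limits (degrees/s): [136.94, 136.94, 172.46, 180, 180, 180].

## Interface

Orientations are given as [roll, pitch, yaw] about the fixed x, y, z axes, in that order (R = Rz(yaw) Ry(pitch) Rx(roll)).
In Python, from plant import get_obs, snapshot, close_job, hold_point_z gives the robot as it stands.
- The arm moves only by the tool play_rows, never from a script. Its argument "commands" is a list that holds one entry, the list of rows, each a list of 7 numbers: the shift along the tool's x, y, z in cm, then the turn, a rotation vector about the tool's x, y, z in degrees, then the opening, from 0 (shut) to 1 (fully open). In form: [[[x, y, z, ax, ay, az, fingers], ...]]. A call has 1 to 20 rows; each row is the pose to reach, as a shift and turn from the pose commanded when the call began, along the tool's axes at that moment; what a row does not reach only later rows make up. A row lasts 1/12 s, in which the tool goes at most 41.7 mm and 7.16 degrees, less where a joint would pass 70% of its speed; a pose out of reach is approached as far as the arm can. A call with a gripper value outside its range is refused whole. The fingers move at their own pace and stop on an object; the grip force is fixed at half the most. Time passes only in rows, so rows that repeat a pose let the fingers close. It gives the time, the measured TCP pose, the force, the opening and the grip force at its end, in the units of the state.
- get_obs(): the state, without advancing time (a new reading comes with each control period).
- snapshot(name): name is "scene" or "top"; returns a dict with "frame" (400x640x3 uint8, red, green, blue), "camera_matrix" (3x3 intrinsics, pixels), "dist" ([k1, k2, p1, p2, k3] as OpenCV has them; the pictures are not rectified), "origin" and "attitude" of the camera in the world. Camera axes: x right, y down, z forward; pixel columns grow to the right and rows downward; lengths in m; the calibration is good to about 2 mm. A picture is of the moment at which its call begins. There is no depth.
- close_job(): hands the job in; it is judged then, once.
The state is a dict: "clock": time; "joint_pos": joint angles; "qvel": joint speeds; "tau": joint torques, N m; "tool_pos": TCP position; "orientation": TCP orientation; "force": force on the tool from outside, world axes, zero at the start; "moment": the same for the moment, N m; "opening": finger opening in m; "gripper_force": force on a finger pad.
Only numpy, scipy, OpenCV 4.12 (cv2) and the standard library are available. Lean on these libraries where they do the work, as an engineer would, in place of code of your own. Each camera call takes 0.05 s, during which the arm holds its last target. There are 200 camera calls.

## Working session

There is one attempt and no reset: what is moved stays moved. The work goes in short steps, Python scripts to look and compute and a tool call to move; the robot and the scene stay as the last step left them, time stands still between calls to the robot, and variables do not carry over. Pictures are saved under pics/ and viewed, at most 10 in all, crops included, and the job is handed in when it is done.

Besides the shell and the picture viewer there is one more tool, called after "Emit:" by a JSON object that holds its "op" and its "data", one argument or row to a line. play_rows: Moves the arm, as the interface text tells. Its arguments: {"type":"object","properties":{"commands":{"type":"array","items":{"type":"array","items":{"type":"array","items":{"type":"number"}}}}},"required":["commands"]}

```bash
mkdir -p pics; python3 - <<'E'
from plant import *
import cv2,pickle
print(get_obs(),hold_point_z)
for n in("scene","top"):
    s=snapshot(n);pickle.dump(s,open(n+".pkl","wb"));cv2.imwrite(f"pics/{n}0.png",s["frame"][:,:,::-1])
    print({k:v for k,v in s.items() if k!="frame"})
E
```

```text
{'clock': 0.0, 'joint_pos': array([ 8.02765130e+01,  2.05924204e+01,  6.34660574e-01, -2.05032807e-02,
       -7.01363833e+01, -1.65059043e+01]), 'qvel': array([ 0.15954635,  0.08068192, -0.07658337,  0.02411959, -0.10017856,
       -0.02175827]), 'tau': array([ 3.32790805e-04, -5.82724142e+01,  2.93051970e+01,  6.99717790e+00,
        6.76054580e-03, -1.58779017e-04]), 'tool_pos': array([0.29814383, 0.60504447, 0.2256171 ]), 'orientation': array([ 1.79904260e+02, -8.26996734e-03, -2.62363669e+01]), 'force': array([ 0.23008491, -1.10334343,  0.11048419]), 'moment': array([ 0.01274608, -0.01116248, -0.01736496]), 'gripper_force': 0.0, 'opening': 0.08773589267102348} 0.0188
{'camera_matrix': array([[435.54042309,   0.        , 323.89592478],
       [  0.        , 435.54042309, 197.62312221],
       [  0.        ,   0.        ,   1.        ]]), 'dist': array([-0.1053247,  0.       ,  0.       ,  0.       ,  0.       ]), 'origin': array([ 0.12488986, -0.38793124,  0.50103326]), 'attitude': array([-117.72713127,   -1.3749285 ,  -30.40607122])}
{'camera_matrix': array([[365.18311753,   0.        , 315.50895085],
       [  0.        , 365.18311753, 199.28767367],
       [  0.        ,   0.        ,   1.        ]]), 'dist': array([-0.07407761,  0.        ,  0.        ,  0.        ,  0.        ]), 'origin': array([0.37518316, 0.25449523, 0.92986144]), 'attitude': array([-170.61984624,    0.3646544 ,  -89.22431942])}
```

View pics/scene0.png

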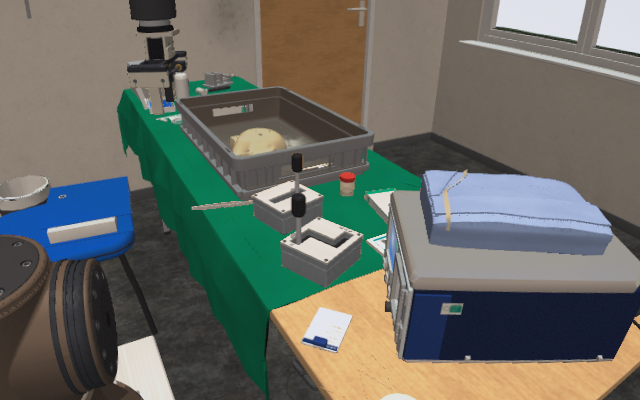

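View pics/top0.png

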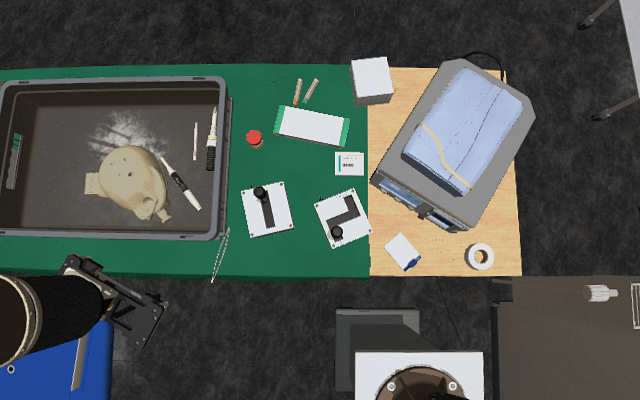

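The scene view shows the zigzag box near (320,248) and the straight-slot box behind it, near (288,205). In the top view the zigzag box is at (343,218) with its knob at (336,233). The flow box is at (267,208) with its knob at (260,192). I'll measure next and take one enlarged crop.

```bash
cat > h.py <<'E'
import numpy as np,cv2,pickle
from scipy.spatial.transform import Rotation as R
def rot(s): return R.from_euler('xyz',s['attitude'],degrees=True).as_matrix()
def ray(s,uv,z):
    p=cv2.undistortPoints(np.array(uv,float).reshape(-1,1,2),s['camera_matrix'],s['dist'])[:,0]
    d=np.c_[p,np.ones(len(p))]@rot(s).T
    return s['origin']+d*((z-s['origin'][2])/d[:,2])[:,None]
def proj(s,P):
    M=rot(s).T
    return cv2.projectPoints(np.array(P,float),cv2.Rodrigues(M)[0],-M@s['origin'],s['camera_matrix'],s['dist'])[0][:,0]
E
python3 - <<'E'
from h import *
s=pickle.load(open("top.pkl","rb"));f=s['frame']
m=(f.min(2)>150).astype(np.uint8)
for n,(a,b,c,d) in dict(speed=(308,180,375,255),flow=(235,172,300,245)).items():
    k=np.zeros_like(m);k[b:d,a:c]=m[b:d,a:c]
    c_=max(cv2.findContours(k,cv2.RETR_EXTERNAL,2)[0],key=cv2.contourArea)
    w=ray(s,c_[:,0]+0.0,0.06)[:,:2]
    r=cv2.minAreaRect((w*1000).astype(np.float32));print(n,r,np.round(cv2.boxPoints(r)))
cv2.imwrite("pics/crop.png",cv2.resize(f[170:260,230:380,::-1],None,fx=5,fy=5,interpolation=cv2.INTER_CUBIC))
E
```

```text
speed ((474.8055114746094, 195.51736450195312), (117.65045928955078, 106.03379821777344), 23.570106506347656) [[400. 221.]
 [442. 123.]
 [550. 170.]
 [508. 268.]]
flow ((494.12579345703125, 380.1148376464844), (116.02423858642578, 106.53577423095703), 13.997618675231934) [[425. 418.]
 [451. 314.]
 [563. 342.]
 [538. 446.]]
```

View pics/crop.png

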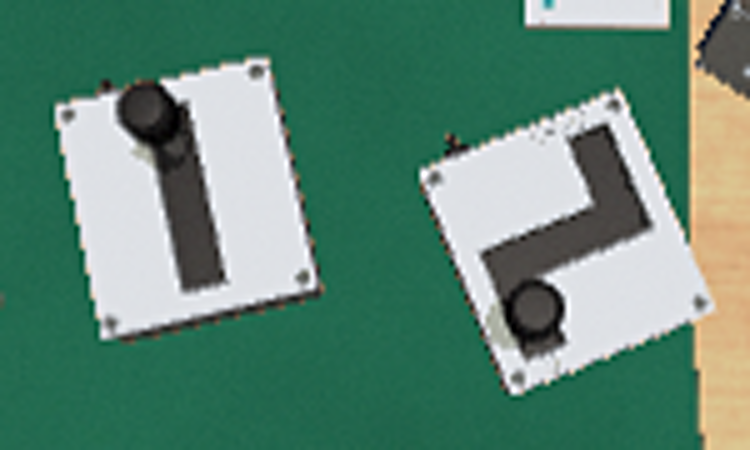

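The crop shows the speed knob's top at about (337.2,231.2) in the full picture, with the stem in the lower-left parked slot. The flow knob's top is at about (259.7,192). The zigzag goes up-left, across to the right, then up to the three faint studs near (340,196).

```bash
python3 - <<'E'
from h import *
np.set_printoptions(precision=4,suppress=True)
t=pickle.load(open("top.pkl","rb"));s=pickle.load(open("scene.pkl","rb"))
def knob(sd,x0,y0,x1,y1):
    g=sd['frame'][y0:y1,x0:x1].max(2);n,l,st,c=cv2.connectedComponentsWithStats((g<45).astype(np.uint8))
    i=1+st[1:,4].argmax();return st[i]+[x0,y0,0,0,0],c[i]+[x0,y0]
print(knob(t,322,218,350,245),knob(s,288,190,310,220))
a=np.radians(23.57);c=np.array([.4748,.1955]);A=np.array([[np.cos(a),-np.sin(a)],[np.sin(a),np.cos(a)]])
k=ray(t,[[337.2,231.2],[259.7,192]],.15);print("knobs",k)
k1=ray(s,[[299,205]],.13);print("scene knob",k1, "box frame",(k[0,:2]-c)@A,(k1[0,:2]-c)@A)
for p in [(-35,30),(0,30),(0,-30),(35,-30)]: print(p,c+A@np.array(p)/1000)
print("box corners scene proj",proj(s,[[*(c+A@np.array(p)/1000),.06] for p in [(-58,-53),(-58,53),(58,53),(58,-53)]]))
for z in(0.1,.2,.25,.3): print(z,ray(t,[[371,182],[460,232],[400,155]],z)[:,:2].ravel(), ray(s,[[392,192],[405,262]],z)[:,:2].ravel())
E
```

```text
(array([331, 226,  12,  14,  64]), array([336.0469, 232.7188])) (array([292, 194,  14,  23, 270]), array([298.0481, 205.3926]))
knobs [[0.4355 0.214  0.15  ]
 [0.5185 0.3829 0.15  ]]
scene knob [[0.4367 0.2129 0.13  ]] box frame [-0.0287  0.0327] [-0.0279  0.0312]
(-35, 30) [0.4307 0.209 ]
(0, 30) [0.4628 0.223 ]
(0, -30) [0.4868 0.168 ]
(35, -30) [0.5189 0.182 ]
box corners scene proj [[326.6389 262.603 ]
 [279.4573 241.2667]
 [317.5156 216.2024]
 [362.4353 233.7057]]
0.1 [ 0.5545  0.1333  0.4403 -0.0706  0.6206  0.0638] [0.6558 0.2216 0.5223 0.0195]
0.2 [ 0.5329  0.1479  0.4325 -0.0314  0.591   0.0867] [ 0.5234  0.0696  0.4232 -0.0821]
0.25 [ 0.5221  0.1552  0.4286 -0.0118  0.5762  0.0982] [ 0.4572 -0.0064  0.3737 -0.1329]
0.3 [0.5113 0.1625 0.4246 0.0078 0.5614 0.1097] [ 0.391  -0.0824  0.3241 -0.1837]
```

```bash
python3 - <<'E'
from h import *
t=pickle.load(open("top.pkl","rb"));s=pickle.load(open("scene.pkl","rb"))
a=cv2.resize(s['frame'][160:370,360:460,::-1],None,fx=2.8,fy=2.8,interpolation=cv2.INTER_CUBIC)
b=cv2.resize(t['frame'][140:238,360:480,::-1],None,fx=4,fy=4,interpolation=cv2.INTER_CUBIC)
o=np.zeros((590,780,3),np.uint8);o[:588,:280]=a;o[:392,290:770]=b
cv2.imwrite("pics/scope.png",o)
E
```

```text
(no output)
```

View pics/scope.png

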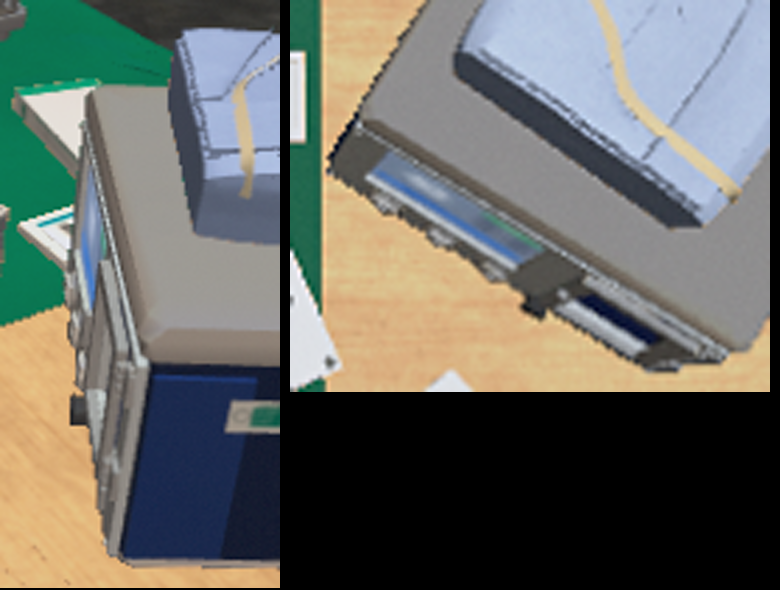

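The crop shows the oscilloscope's front-left top corner at (378,170) in the top view and (393,191.5) in the scene view. Its lower edge in the top view is at (370,182). I'll triangulate that corner to get the clearance.

```bash
python3 - <<'E'
from h import *
np.set_printoptions(precision=4,suppress=True)
t=pickle.load(open("top.pkl","rb"));s=pickle.load(open("scene.pkl","rb"))
def tri(a,b):
    D=[];O=[]
    for sd,p in((t,a),(s,b)):
        q=ray(sd,[p],0)[0]-sd['origin'];D.append(q/np.linalg.norm(q));O.append(sd['origin'])
    k=np.linalg.lstsq(np.c_[D[0],-D[1]],O[1]-O[0],rcond=None)[0]
    p=O[0]+k[0]*D[0];q=O[1]+k[1]*D[1];return (p+q)/2,np.linalg.norm(p-q)
print(tri((378,170),(393,191.5)),tri((471,227.5),(413.6,288.6)))
for z in(0,.03,.06):print(ray(t,[[370,182]],z))
print(ray(s,[[402,359]],0))
E
```

```text
(array([0.5701, 0.1253, 0.1639]), np.float64(0.006324071983673781)) (array([ 0.4475, -0.0778,  0.1468]), np.float64(0.0021326960586740026))
[[0.5761 0.1213 0.    ]]
[[0.5696 0.1256 0.03  ]]
[[0.5631 0.1299 0.06  ]]
[[ 0.461  -0.0666  0.    ]]
```

Emit:
{"op": "play_rows", "data": {
  "commands": [
    [[5, 5, 0, 0, 0, 7, 0.8], [10, 10, 0, 0, 0, 14, 0.8], [15, 14.5, 0, 0, 0, 20, 0.8], [20, 19.5, 0, 0, 0, 27, 0.8], [25, 24.5, 0, 0, 0, 34, 0.8], [29.7, 29, 0, 0, 0, 40.2, 0.8], [29.7, 29, 0, 0, 0, 40.2, 0.8], [29.7, 29, 0, 0, 0, 40.2, 0.8], [29.7, 29, 0, 0, 0, 40.2, 0.8], [29.7, 29, 0, 0, 0, 40.2, 0.8], [29.7, 29, 0, 0, 0, 40.2, 0.8], [29.7, 29, 0, 0, 0, 40.2, 0.8], [29.7, 29, 0, 0, 0, 40.2, 0.8], [29.7, 29, 0, 0, 0, 40.2, 0.8], [29.7, 29, 0, 0, 0, 40.2, 0.8], [29.7, 29, 0, 0, 0, 40.2, 0.8]]
  ]
}}

```text
clock: 1.43
tool_pos: [0.4363, 0.2151, 0.2264]
orientation: [180.0, -0.0, -66.3]
force: [0.6, -0.7, -0.2]
opening: 0.0699
gripper_force: 0.0
```

Emit:
{"op": "play_rows", "data": {
  "commands": [
    [[0.1, 0.1, 2, 0, 0, 0, 0.8], [0.1, 0.1, 4, 0, 0, 0, 0.8], [0.1, 0.1, 6, 0, 0, 0, 0.8], [0.1, 0.1, 8, 0, 0, 0, 0.8], [0.1, 0.1, 9.5, 0, 0, 0, 0.8], [0.1, 0.1, 10.5, 0, 0, 0, 0.8], [0.1, 0.1, 11.1, 0, 0, 0, 0.8], [0.1, 0.1, 11.1, 0, 0, 0, 0.8], [0.1, 0.1, 11.1, 0, 0, 0, 0.1], [0.1, 0.1, 11.1, 0, 0, 0, 0.1], [0.1, 0.1, 11.1, 0, 0, 0, 0.1], [0.1, 0.1, 11.1, 0, 0, 0, 0.1], [0.1, 0.1, 11.1, 0, 0, 0, 0.1], [0.1, 0.1, 11.1, 0, 0, 0, 0.1], [0.1, 0.1, 11.1, 0, 0, 0, 0.1], [0.1, 0.1, 11.1, 0, 0, 0, 0.1], [0.1, 0.1, 11.1, 0, 0, 0, 0.1], [0.1, 0.1, 11.1, 0, 0, 0, 0.1]]
  ]
}}

```text
clock: 2.93
tool_pos: [0.4361, 0.2127, 0.1157]
orientation: [180.0, -0.0, -66.4]
force: [-0.9, -0.7, 2.1]
opening: 0.0254
gripper_force: 30.0
```

```bash
python3 - <<'E'
from plant import *
import cv2
from h import *
o=get_obs();print(o['tool_pos'],o['force'],o['opening'],o['gripper_force'])
s=snapshot("scene");cv2.imwrite("pics/g1.png",cv2.resize(s["frame"][120:320,200:420,::-1],None,fx=2.7,fy=2.7))
E
```

```text
[0.43605634 0.21267133 0.11568271] [-0.87481713 -0.7111831   2.13262482] 0.02535398550301259 30.00049990369007
```

View pics/g1.png

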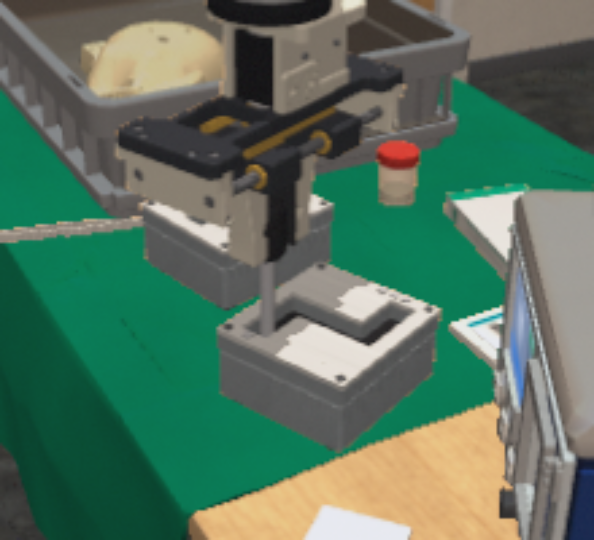

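The fingers hold the knob (opening 25 mm, 30 N), with the stem visible at (267,300) in the crop inside the parked slot. First leg next.

Emit:
{"op": "play_rows", "data": {
  "commands": [
    [[0.1, -0.5, 0, 0, 0, 0, 0.1], [0.1, -1, 0, 0, 0, 0, 0.1], [0.1, -1.5, 0, 0, 0, 0, 0.1], [0.1, -2, 0, 0, 0, 0, 0.1], [0.1, -2.5, 0, 0, 0, 0, 0.1], [0.1, -2.9, 0, 0, 0, 0, 0.1], [0.1, -2.9, 0, 0, 0, 0, 0.1], [0.1, -2.9, 0, 0, 0, 0, 0.1], [0.1, -2.9, 0, 0, 0, 0, 0.1]]
  ]
}}

```text
clock: 3.73
tool_pos: [0.4635, 0.2237, 0.1157]
orientation: [-179.9, 0.0, -66.4]
force: [1.5, -0.1, 2.5]
opening: 0.0252
gripper_force: 30.0
```

Emit:
{"op": "play_rows", "data": {
  "commands": [
    [[0.6, 0.1, 0, 0, 0, 0, 0.1], [1.2, 0.1, 0, 0, 0, 0, 0.1], [1.8, 0.1, 0, 0, 0, 0, 0.1], [2.4, 0.1, 0, 0, 0, 0, 0.1], [3, 0.1, 0, 0, 0, 0, 0.1], [3.6, 0.1, 0, 0, 0, 0, 0.1], [4.2, 0.1, 0, 0, 0, 0, 0.1], [4.8, 0.1, 0, 0, 0, 0, 0.1], [5.4, 0.1, 0, 0, 0, 0, 0.1], [6, 0.1, 0, 0, 0, 0, 0.1], [6, 0.1, 0, 0, 0, 0, 0.1], [6, 0.1, 0, 0, 0, 0, 0.1], [6, 0.1, 0, 0, 0, 0, 0.1]]
  ]
}}

```text
clock: 4.82
tool_pos: [0.4861, 0.1676, 0.1156]
orientation: [180.0, -0.0, -66.4]
force: [0.0, -1.5, 3.1]
opening: 0.0254
gripper_force: 30.0
```

Emit:
{"op": "play_rows", "data": {
  "commands": [
    [[0, -0.6, 0, 0, 0, 0, 0.1], [0, -1.2, 0, 0, 0, 0, 0.1], [0, -1.8, 0, 0, 0, 0, 0.1], [0, -2.4, 0, 0, 0, 0, 0.1], [0, -3, 0, 0, 0, 0, 0.1], [0, -3.6, 0, 0, 0, 0, 0.1], [0, -3.6, 0, 0, 0, 0, 0.1], [0, -3.6, 0, 0, 0, 0, 0.1], [0, -3.6, 0, 0, 0, 0, 0.1]]
  ]
}}

```text
clock: 5.57
tool_pos: [0.5196, 0.1828, 0.1156]
orientation: [-179.9, 0.0, -66.4]
force: [1.3, -1.1, 2.9]
opening: 0.0254
gripper_force: 30.0
```

Emit:
{"op": "play_rows", "data": {
  "commands": [
    [[0, 0, 0, 0, 0, 0, 0.7], [0, 0, 0, 0, 0, 0, 0.7], [0, 0, 0, 0, 0, 0, 0.7], [0, 0, 0, 0, 0, 0, 0.7], [0, 0, 0, 0, 0, 0, 0.7], [0, 0, 0, 0, 0, 0, 0.7], [0, 0, -2, 0, 0, 0, 0.7], [0, 0, -4, 0, 0, 0, 0.7], [0, 0, -7, 0, 0, 0, 0.7], [0, 0, -10, 0, 0, 0, 0.7], [0, 3, -13, 0, 0, 0, 0.7], [0, 6, -13, 0, 0, 0, 0.7], [0, 9, -13, 0, 0, 0, 0.7], [0, 12, -13, 0, 0, 0, 0.7], [0, 12, -13, 0, 0, 0, 0.7], [0, 12, -13, 0, 0, 0, 0.7], [0, 12, -13, 0, 0, 0, 0.7]]
  ]
}}

```text
clock: 6.98
tool_pos: [0.4094, 0.1347, 0.246]
orientation: [-179.9, 0.0, -66.4]
force: [0.3, 0.9, -0.1]
opening: 0.0613
gripper_force: 0.0
```

```bash
python3 - <<'E'
from plant import *
import cv2
from h import *
o=get_obs();print(o['tool_pos'],o['force'],o['opening'])
s=snapshot("scene");cv2.imwrite("pics/g2.png",cv2.resize(s["frame"][120:320,200:420,::-1],None,fx=2.7,fy=2.7))
E
```

```text
[0.40937211 0.13469246 0.24604958] [ 0.26375412  0.86423732 -0.05529053] 0.06131002260981985
```

View pics/g2.png

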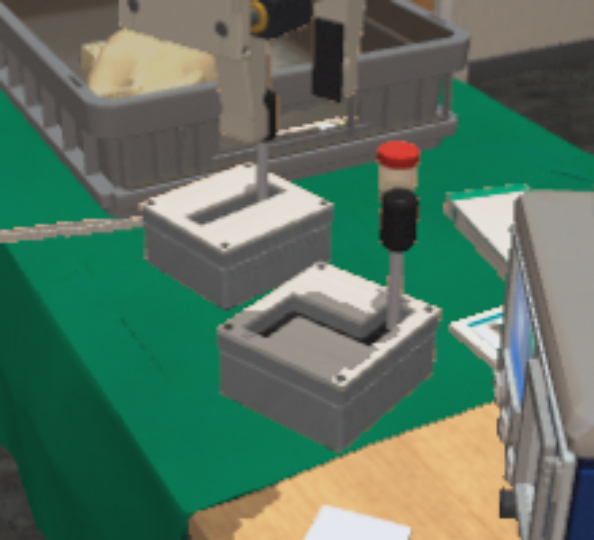

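The picture shows the speed lever's knob at (400,220) and its stem at (393,320), at the home end of the zigzag. The flow lever is in its old place at (263,170), and the gripper is clear.

```bash
python3 -c "
from plant import *
print(close_job())"
```

```text
the job is handed in; nothing more can be done
None
```

The speed selector's lever is at the home seat (about 36 mm, -30 mm in the box's frame), let go and with the gripper clear. The flow lever looks unmoved, and the job was handed in at about 7 s with no verdict returned.

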